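# Set the running clearance of a guide screw

## Robot

A 6-joint arm with a two-finger parallel gripper is mounted at the origin on the work surface; the furniture and walls round the work are solid. World frame = base frame: x ahead of the robot, y to its left, z up, the work surface at z = 0. Lengths are in m, angles in rad, forces in N, time in s.
With the tool pointing down it reaches from about 0.375 to 0.9 m from the base axis. Payload 3.1 kg.
Tool frame: the origin (TCP) lies between the finger pads, 19 mm behind the fingertips; this is the grasp point; z points along the fingers, y is the line along which they close (so a half turn about z gives the same grasp; the last joint's range is limited). The gripper opens to 87 mm and grips with 3 to 60 N. Pads are 19 mm wide; open, the fingers measure 117 mm over their backs; the gripper's body (75 mm by 190 mm) begins 51 mm behind the grasp point.
Start: joints at [1.034, 0.527, 1.433, -0, 1.181, -0.178], TCP at [0.219, 0.585, 0.241] pointing down, gripper open.
Joint ranges: [-3.08, 3.08], [-0.75, 2.2], [0.22, 2.44], [-1.43, 4.57], [0, 2.65], [-2.85, 2.85]. Speed limits (rad/s): [2.79, 2.79, 3.14, 3.14, 3.14, 3.14].

## Interface

Orientations are given as a unit quaternion [x, y, z, w].
In Python, from rig import get_obs, camera, hand_in, cut_out gives the robot as it stands.
- The arm moves only by the tool step_arm, never from a script. Its argument "rows" is a list of rows, each a list of 6 numbers: the shift along the world's x, y, z in m, then the turn, a rotation vector about the world's x, y, z in degrees. A call has 1 to 12 rows; each row shifts and turns the commanded pose from where the row before left it; what a row does not reach is not made up. A row lasts 1/8 s, in which the tool goes at most 62.5 mm and 10.7 degrees, less where a joint would pass 70% of its speed; a pose out of reach is approached as far as the arm can. A call is refused whole if a number of a shift passes 0.0625 or a number of a turn 10.7, either way. A call with a gripper value outside its range is refused whole. "jaw" is the finger opening in m, from 0 to 0.087, set as the call begins (left out, the last holds). The fingers move at their own pace and stop on an object; "squeeze" is the grip in N (left out, the last holds). Time passes only in rows, so rows that do not move let the fingers close. It gives the time, the measured TCP pose, the force, the opening and the grip force at its end, in the units of the state.
- get_obs(): the state, without advancing time (a new reading comes with each control period).
- camera(name): name is "scene" or "top" or "wrist"; returns a dict with "pixels" (384x512x3 uint8, blue, green, red), "depth" (384x512 float32, m along the optical axis (not along the pixel's ray), 0 where there is no reading), "fov_y" (degrees; the focal length in pixels is half the picture's height over the tangent of half this angle, whatever the lens; pixels are square), "cx", "cy" (the principal point, pixels), "extrinsics" (4x4, takes a point from camera to world coordinates); the wrist camera has in their place "mount" (4x4, takes a point from camera to tool coordinates, whose origin is the TCP and whose axes are the flange's). Camera axes: x right, y up, looking along -z (the intrinsics and any distortion apply to the point x, -y, -z); pixel columns grow to the right and rows downward; lengths in m; the calibration is good to about 2 mm. A picture is of the moment at which its call begins: read the wrist's pose just before it.
- hand_in(): hands the job in; it is judged then, once.
Trained networks look in the newest picture that a camera, given by its name, has taken for a name from the list of things; names that differ only in an ending like _2 or _b are one class to them, and where a whole thing is asked for, a point or a joint stands for the part that bears it (a point fixed in the world has none). Each returns a list of dicts, best first, with "confidence" (0 to 1); they miss things now and then, are a little off and sometimes report something else, mostly with a low value. They report only what shows in the picture. A call takes as long as a camera call.
- cut_out(label, camera): "region" (384x512 bool, what is visible of it) and "extent" ([centre column, centre row, width, height] in pixels, round what is visible of it).
The state is a dict: "time": time; "q": joint angles; "joint_velocities": joint speeds; "joint_torque": joint torques, N m; "position": TCP position; "tool_rot": TCP orientation; "ft_force": force on the tool from outside, world axes, zero at the start; "moment": the same for the moment, N m; "grip_width": finger opening in m; "grip_force": force on a finger pad.
Only numpy, scipy, OpenCV 4.12 (cv2) and the standard library are available. Lean on these libraries where they do the work, as an engineer would, in place of code of your own. Each camera call takes 0.05 s, during which the arm holds its last target. There are 200 camera calls.

## Task

Set the running clearance on the runner guide: turn the upright brass thumbscrew clockwise until it seats firmly on the wooden runner and turns no further, then back it off a quarter turn. Keep hold of its head there, keeping it still so that the lock nut can be tightened later; the program finishes while the gripper is still holding the head. Do not disturb the roll of tape, the dropper bottle or the brown sanding block beside the guide.

Things in the scene. Friction and masses are not known exactly. Their poses are not given: they have to be found in the camera images.
- guide: runner guide, fixed on a grey stand whose top is 95 mm above the bench. Plywood base 160 (x) x 200 (y) x 15 mm; wooden runner along x; across it a blue bridge 168 (y) x 44 (x) mm, its top 86 mm over the stand, the thumbscrew upright through its middle in a collar with black quarter-turn marks. Origin: centre of the base's underside (on the stand), below the screw
- head (a point): centre of the thumbscrew's flat brass spade head, 125 mm over the stand: 44 mm long (point x), 10 mm thick (y: grip across it), 30 mm tall. The +x end is painted red; z is up, the screw's axis. It turns with the screw, does not rise or sink. Under it: round neck 20 mm wide (24 to 13 mm below the centre), dark lock nut 23 mm wide (35 to 28 mm below). A pad under the bridge sinks onto the runner
- screw (a joint): angle of the thumbscrew in rad: 0 = seated (hard stop), growing as it is backed off counter-clockwise seen from above; hard stop at 5.0. At the start it stands 2.0 to 3.6 rad from seated. It stays where it is left; friction about 0.06 N m
- tape_1: bystander: loose roll of beige masking tape lying flat, 104 x 102 x 25 mm, origin at the centre of its underside
- bottle_1: bystander: loose upright brown dropper bottle with a black top, 33 x 34 x 102 mm, origin at the centre of its underside
- sanding_block: bystander: loose brown sanding block, 64 x 112 x 34 mm, origin at the centre of its underside

How it is judged:
On the way, in this order (a step that is already met when the one before it is completed fails the run):
1. the thumbscrew is turned in until it is seated (value of joint screw below 0.08 rad), for 0.2 s.
2. it is backed off a quarter turn (value of joint screw between 1.32 and 1.82 rad), for 0.2 s.
At the end, for the whole second after the job is handed in: After being seated (within 0.08 rad), the screw stands a quarter turn back (1.57 +/- 0.25 rad), still, with the fingers holding its head (over 2 N, TCP within 35 mm of its centre); tape, bottle and sanding block within 30 mm of their starts, bottle upright (all of step 2 and velocity of joint screw between -0.1 and 0.1 rad/s and contact force between the fingers and screw above 2 N and distance between the grasp point and head below 0.035 m and distance of each of tape_1, bottle_1, sanding_block from where it was at the start of the episode below 0.03 m and angle between bottle_1's own z axis and vertical below 0.3 rad); the arm keeps its last pose, push and grip.
It fails at once if a bystander is knocked away or over (distance of any of tape_1, bottle_1, sanding_block from where it was at the start of the episode above 0.03 m or angle between bottle_1's own z axis and vertical above 0.3 rad).
It also fails if it takes over 64 s, if anything falls off the work surface, if the arm or the gripper's body presses on something with over 40 N, if the wrist force passes 120 N, or if a joint passes its speed limit or range.

## Working session

There is one attempt and no reset: what is moved stays moved. The work goes in short steps, Python scripts to look and compute and a tool call to move; the robot and the scene stay as the last step left them, time stands still between calls to the robot, and variables do not carry over. Pictures are saved under pics/ and viewed, at most 10 in all, crops included, and the job is handed in when it is done.

Besides the shell and the picture viewer there is one more tool, called as name([rows], argument=value, ...), one row to a line, values as JSON. step_arm: Moves the arm, as the interface text tells. Its arguments: {"type":"object","properties":{"rows":{"type":"array"},"jaw":{"type":"number"},"squeeze":{"type":"number"}},"required":["rows"]}

```bash
mkdir -p pics
cat > h.py <<'E'
import numpy as np, cv2
from rig import get_obs, camera, hand_in, cut_out
from scipy.spatial.transform import Rotation as R
def cam(name):
    o=get_obs(); c=camera(name)
    if 'extrinsics' in c: T=np.array(c['extrinsics'])
    else:
        W=np.eye(4); W[:3,:3]=R.from_quat(o['tool_rot']).as_matrix(); W[:3,3]=o['position']; T=W@np.array(c['mount'])
    c['T']=T; c['f']=192/np.tan(np.radians(c['fov_y'])/2); return c
def pts(c,mask):
    v,u=np.nonzero(mask&(c['depth']>0)); d=c['depth'][v,u]
    p=np.stack([(u-c['cx'])/c['f']*d,-(v-c['cy'])/c['f']*d,-d,np.ones_like(d)])
    return (c['T']@p)[:3].T,u,v
def find(name,labels):
    c=cam(name)
    for l in labels:
        for r in cut_out(l,name)[:2]:
            p,u,v=pts(c,r['region'])
            if len(p): print(name,l,round(r['confidence'],2),np.round(r['extent']),np.round(np.median(p,0),3),np.round(np.percentile(p,3,0),3),np.round(np.percentile(p,97,0),3))
    return c
E
python3 - <<'E'
from h import *
o=get_obs();print(o)
for n in ['scene','top']:
    c=find(n,['guide','head','tape_1','bottle_1','sanding_block']); print({k:c[k] for k in c if k not in('pixels','depth')})
    cv2.imwrite(f'pics/{n}1.png',c['pixels'])
E
```

```text
{'time': 0.0, 'q': array([ 1.03446758e+00,  5.28480806e-01,  1.43388083e+00, -6.49445313e-07,
        1.18138763e+00, -1.78502758e-01]), 'joint_velocities': array([ 0.00047905,  0.0007578 ,  0.00060079, -0.00076059,  0.00041189,
        0.00198184]), 'joint_torque': array([ 1.30752604e-03, -4.40028727e+01, -1.76593101e+01,  6.33817725e-02,
        5.79895510e-02, -1.52559260e-04]), 'position': array([0.21852007, 0.58482806, 0.24026942]), 'tool_rot': array([ 1.77959799e-01,  9.84037168e-01, -1.01026783e-03, -3.76969371e-04]), 'ft_force': array([ 0.52506689, -0.57919326, -0.42812755]), 'moment': array([ 0.05983133,  0.02677878, -0.05830525]), 'grip_force': 0.0, 'grip_width': 0.08688812612048968}
scene guide 0.91 [252. 201.  91.  76.] [0.518 0.014 0.13 ] [ 0.425 -0.07   0.103] [0.624 0.108 0.217]
scene guide 0.39 [288. 233.  20.  35.] [ 0.454 -0.119  0.144] [ 0.447 -0.132  0.095] [ 0.494 -0.092  0.192]
scene tape_1 0.91 [189. 184.  31.  30.] [0.497 0.216 0.116] [0.454 0.169 0.095] [0.548 0.263 0.122]
scene bottle_1 0.86 [289. 235.  14.  34.] [ 0.454 -0.119  0.144] [ 0.447 -0.132  0.095]
[... 1319 characters left out ...]
] [ 0.579 -0.161  0.126] [ 0.538 -0.211  0.104] [ 0.623 -0.11   0.129]
{'fov_y': 43.824745471209155, 'cx': 255.47395654829236, 'cy': 190.61156936399337, 'extrinsics': array([[ 0.13938339,  0.96371838, -0.2276382 ,  0.31267097],
       [-0.99023131,  0.13652486, -0.02833569,  0.01064533],
       [ 0.00377065,  0.22936399,  0.97333342,  1.20784717],
       [ 0.        ,  0.        ,  0.        ,  1.        ]]), 'T': array([[ 0.13938339,  0.96371838, -0.2276382 ,  0.31267097],
       [-0.99023131,  0.13652486, -0.02833569,  0.01064533],
       [ 0.00377065,  0.22936399,  0.97333342,  1.20784717],
       [ 0.        ,  0.        ,  0.        ,  1.        ]]), 'f': np.float64(477.31713595366534)}
```

Run:
```python
from h import *
a=cv2.imread('pics/scene1.png')[130:270,160:360]; b=cv2.imread('pics/top1.png')[130:270,150:370]
cv2.imwrite('pics/c1.png',np.vstack([cv2.resize(a,(600,300),interpolation=2)[:,:],cv2.resize(b,(600,300),interpolation=2)]))
for n in ['scene','top']:
    c=cam(n); p,u,v=pts(c,c['depth']>0)
    m=(abs(p[:,0]-.533)<.04)&(abs(p[:,1]-.026)<.04)&(p[:,2]>.212)&(p[:,2]<.245)
    q=p[m]; px=c['pixels'][v[m],u[m]].astype(int); red=(px[:,2]>1.8*px[:,1])&(px[:,2]>60)
    top=q[:,2]>.228
    t=q[top]; rr=cv2.minAreaRect(t[:,:2].astype(np.float32)*1000)
    print(n,len(t),t.mean(0).round(4),rr,red.sum(),q[red].mean(0).round(4),q.min(0),q.max(0))
    w,V=np.linalg.eigh(np.cov(t[:,:2].T)); print(np.degrees(np.arctan2(V[1,1],V[0,1])),np.sqrt(w))
```

```text
scene 78 [0.5349 0.0261 0.2328] ((536.7391967773438, 27.59810447692871), (15.030380249023438, 43.750083923339844), 46.751686096191406) 22 [0.5212 0.0364 0.2229] [0.51752904 0.01024831 0.21206499] [0.55254812 0.0425763  0.23682822]
136.05150772137617 [0.00323345 0.01278829]
top 96 [0.5358 0.0266 0.233 ] ((536.4140625, 26.40723991394043), (10.009005546569824, 43.94010925292969), 46.51155090332031) 12 [0.5214 0.0387 0.2275] [0.5186342  0.00929961 0.21266202] [0.55299284 0.0442071  0.2381261 ]
135.91154086566291 [0.0027972  0.01282522]
```

View pics/c1.png

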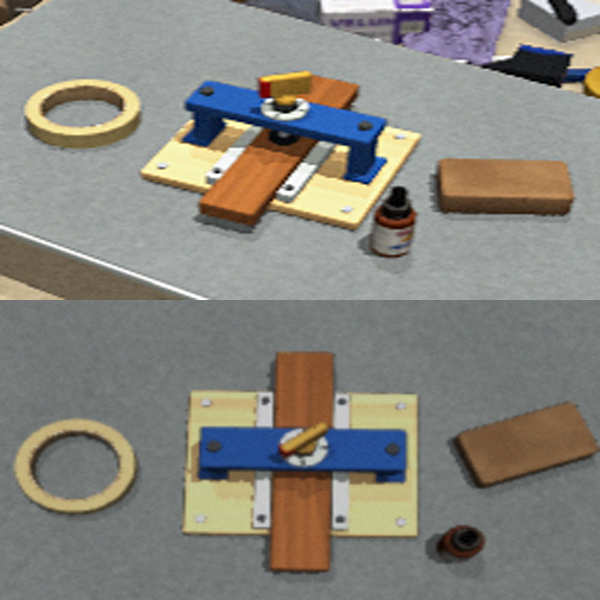

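The head sits on the bridge's middle (scene crop ~285,85; top crop ~303,440). Its red end points left and slightly toward the robot, about 136° in world, with the centre near (0.536, 0.0265) and the top at 0.235, which agrees with the text. I'll move above it.

step_arm([
  [0.0265,-0.0465,0.005,0,0,-1.92],
  [0.0265,-0.0465,0.005,0,0,-1.92],
  [0.0265,-0.0465,0.005,0,0,-1.92],
  [0.0265,-0.0465,0.005,0,0,-1.92],
  [0.0265,-0.0465,0.005,0,0,-1.92],
  [0.0265,-0.0465,0.005,0,0,-1.92],
  [0.0265,-0.0465,0.005,0,0,-1.92],
  [0.0265,-0.0465,0.005,0,0,-1.92],
  [0.0265,-0.0465,0.005,0,0,-1.92],
  [0.0265,-0.0465,0.005,0,0,-1.92],
  [0.0265,-0.0465,0.005,0,0,-1.92],
  [0.0255,-0.0465,0.0,0,0,-1.92],
], jaw=0.06, squeeze=30)

```text
time: 2.2
position: [0.537, 0.0257, 0.297]
tool_rot: [0.372, 0.928, 0.0, 0.001]
ft_force: [1.3, 0.3, 0.2]
grip_width: 0.0601
grip_force: 0.0
```

step_arm([
  [0,0,0.02,0,0,0],
  [0,0,0,0,0,0],
  [0,0,0,0,0,0],
])

```text
time: 2.58
position: [0.5351, 0.028, 0.3158]
tool_rot: [0.371, 0.929, -0.0, -0.0]
ft_force: [0.5, -0.7, -0.1]
grip_width: 0.0599
grip_force: 0.0
```

```bash
cat > look.py <<'E'
from h import *
import sys
o=get_obs(); M=R.from_quat(o['tool_rot']).as_matrix()
print('t',o['time'],'pos',o['position'].round(4),'ydir',np.degrees(np.arctan2(M[1,1],M[0,1])).round(2),'q',o['q'].round(3),'F',o['ft_force'].round(1),'M',o['moment'].round(2),o['grip_width'],o['grip_force'])
c=cam('wrist'); p,u,v=pts(c,c['depth']>0)
m=(abs(p[:,0]-.536)<.04)&(abs(p[:,1]-.026)<.04)&(p[:,2]>.226)&(p[:,2]<.25)
t=p[m]; print(len(t),t.mean(0) if len(t) else '', cv2.minAreaRect(t[:,:2].astype(np.float32)*1000) if len(t)>4 else '')
if len(t)>4:
    w,V=np.linalg.eigh(np.cov(t[:,:2].T)); print(np.degrees(np.arctan2(V[1,1],V[0,1])))
cv2.imwrite(sys.argv[1],c['pixels'])
E
python3 look.py pics/w1.png
```

```text
t 2.575 pos [0.5351 0.028  0.3158] ydir 46.5 q [-0.156  0.324  1.56   0.     1.259 -0.968] F [ 0.5 -0.7 -0.1] M [-0.   -0.02 -0.03] 0.059886937821638626 0.0
803 [0.53541065 0.02850212 0.2351922 ] ((536.7703247070312, 27.23057746887207), (10.088432312011719, 43.2204475402832), 45.480613708496094)
135.23138847635687
```

View pics/w1.png

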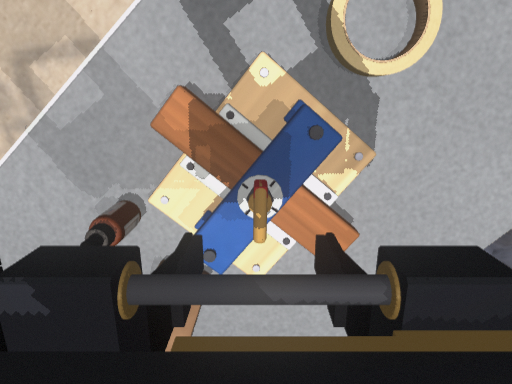

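The wrist view shows the spade head upright at about (260,212), red end up and centred between the fingers. It is 10 x 43 mm with its centre at (0.5367, 0.0272), matching the earlier views. Wrist joint 6 has 3.8 rad of clockwise room, so I'll descend and grip.

step_arm([
  [0.0015,-0.001,-0.02,0,0,-1.0],
  [0,0,-0.02,0,0,0],
  [0,0,-0.02,0,0,0],
  [0,0,-0.014,0,0,0],
  [0,0,-0.01,0,0,0],
  [0,0,0,0,0,0],
  [0,0,0,0,0,0],
])

```text
time: 3.5
position: [0.5378, 0.0264, 0.2328]
tool_rot: [0.379, 0.925, 0.0, 0.001]
ft_force: [-0.6, -0.1, -1.2]
grip_width: 0.0605
grip_force: 0.0
```

step_arm([
  [0,0,0,0,0,0],
  [0,0,0,0,0,0],
  [0,0,0,0,0,0],
  [0,0,0,0,0,0],
  [0,0,0,0,0,0],
  [0,0,0,0,0,0],
], jaw=0.0, squeeze=25)

```text
time: 4.25
position: [0.5376, 0.0267, 0.2322]
tool_rot: [0.379, 0.925, 0.001, 0.0]
ft_force: [-0.3, 0.1, 0.5]
grip_width: 0.0099
grip_force: 25.0
```

```bash
cat > st.py <<'E'
from h import *
o=get_obs(); M=R.from_quat(o['tool_rot']).as_matrix()
print('t',o['time'],'pos',o['position'].round(4),'ydir',np.degrees(np.arctan2(M[1,1],M[0,1])).round(2),'q',o['q'].round(3),'F',o['ft_force'].round(1),'M',o['moment'].round(3),o['grip_width'],o['grip_force'],'tau',o['joint_torque'].round(2))
E
python3 st.py
```

```text
t 4.25 pos [0.5376 0.0267 0.2322] ydir 45.44 q [-1.590e-01  4.220e-01  1.661e+00  1.000e-03  1.058e+00 -9.520e-01] F [-0.3  0.1  0.5] M [-0.162 -0.01   0.05 ] 0.009866244798660675 24.99935625353828 tau [ -0.78 -37.92 -16.01  -0.29   0.2    0.  ]
```

step_arm([
  [0,0,0,0,0,-8],
  [0,0,0,0,0,-8],
  [0,0,0,0,0,-8],
  [0,0,0,0,0,-8],
  [0,0,0,0,0,-8],
  [0,0,0,0,0,-8],
  [0,0,0,0,0,-8],
  [0,0,0,0,0,-8],
  [0,0,0,0,0,-8],
  [0,0,0,0,0,-8],
  [0,0,0,0,0,-8],
  [0,0,0,0,0,-8],
])

```text
time: 5.75
position: [0.5379, 0.0267, 0.2322]
tool_rot: [0.942, 0.335, 0.001, -0.0]
ft_force: [1.7, 1.0, -0.9]
grip_width: 0.0096
grip_force: 25.0
```

```bash
python3 st.py
```

```text
t 5.75 pos [0.5379 0.0267 0.2322] ydir -50.79 q [-1.580e-01  4.230e-01  1.661e+00  1.000e-03  1.057e+00  7.280e-01] F [ 1.7  1.  -0.9] M [ 0.052 -0.082  0.132] 0.009615740169912661 24.995633284561336 tau [ -0.57 -37.76 -15.51  -0.17   0.27  -0.65]
```

step_arm([
  [0,0,0,0,0,-5],
  [0,0,0,0,0,-5],
  [0,0,0,0,0,-5],
])

```text
time: 6.12
position: [0.5379, 0.0266, 0.2322]
tool_rot: [0.978, 0.211, 0.001, -0.0]
ft_force: [1.6, 1.6, -0.7]
grip_width: 0.0093
grip_force: 25.0
```

```bash
python3 st.py
```

```text
t 6.125 pos [0.5379 0.0266 0.2322] ydir -65.69 q [-1.580e-01  4.230e-01  1.661e+00  1.000e-03  1.057e+00  9.880e-01] F [ 1.6  1.6 -0.7] M [ 0.092 -0.039  0.1  ] 0.009309378034160817 24.997620340436697 tau [ -0.51 -37.8  -15.51  -0.16   0.26  -0.39]
```

step_arm([
  [0,0,0,0,0,-4],
  [0,0,0,0,0,-4],
  [0,0,0,0,0,-4],
])

```text
time: 6.5
position: [0.5379, 0.0266, 0.2322]
tool_rot: [0.994, 0.107, 0.001, -0.0]
ft_force: [1.9, 0.6, -1.4]
grip_width: 0.0097
grip_force: 25.0
```

```bash
python3 st.py
```

```text
t 6.5 pos [0.5379 0.0266 0.2322] ydir -77.66 q [-1.580e-01  4.230e-01  1.661e+00  1.000e-03  1.057e+00  1.197e+00] F [ 1.9  0.6 -1.4] M [ 0.076 -0.098  0.067] 0.009727082175559744 24.99824882252142 tau [ -0.46 -37.82 -15.52  -0.15   0.25  -0.3 ]
```

step_arm([
  [0,0,0,0,0,-4],
  [0,0,0,0,0,-4],
  [0,0,0,0,0,-4],
])

```text
time: 6.88
position: [0.5376, 0.0265, 0.2322]
tool_rot: [1.0, 0.004, 0.0, 0.0]
ft_force: [0.5, 1.0, -0.7]
grip_width: 0.011
grip_force: 27.1
```

```bash
python3 st.py
```

```text
t 6.875 pos [0.5376 0.0265 0.2322] ydir -89.52 q [-0.158  0.423  1.661 -0.     1.058  1.404] F [ 0.5  1.  -0.7] M [0.07  0.255 0.621] 0.010969863539965279 27.141672084107995 tau [ -1.13 -37.41 -15.55   0.11   0.12   0.28]
```

The moment jumped to 0.62 N m and the jaw was wedged wider, so it is at the stop. I'll squeeze harder and press a little more to confirm that it is firmly seated.

step_arm([
  [0,0,0,0,0,0],
  [0,0,0,0,0,0],
  [0,0,0,0,0,-2],
  [0,0,0,0,0,-2],
  [0,0,0,0,0,0],
  [0,0,0,0,0,0],
], squeeze=50)

```text
time: 7.62
position: [0.5375, 0.0265, 0.2323]
tool_rot: [1.0, -0.031, 0.0, -0.0]
ft_force: [1.0, 1.1, -0.5]
grip_width: 0.0116
grip_force: 57.8
```

Run:
```python
import runpy; runpy.run_path('st.py')
from h import *
for n in ['top','scene']:
    c=cam(n); cv2.imwrite(f'pics/{n}2.png',c['pixels'])
a=cv2.imread('pics/scene2.png')[130:230,180:330]; b=cv2.imread('pics/top2.png')[145:245,180:330]
cv2.imwrite('pics/c2.png',np.vstack([cv2.resize(a,(450,300),interpolation=2),cv2.resize(b,(450,300),interpolation=2)]))
```

```text
t 7.625 pos [0.5375 0.0265 0.2323] ydir -93.5 q [-0.159  0.422  1.661  0.     1.058  1.473] F [ 1.   1.1 -0.5] M [ 0.25  -0.086  1.349] 0.011570878133778243 57.831784039735794 tau [ -2.27 -37.61 -15.25   0.19   0.34   1.34]
```

View pics/c2.png

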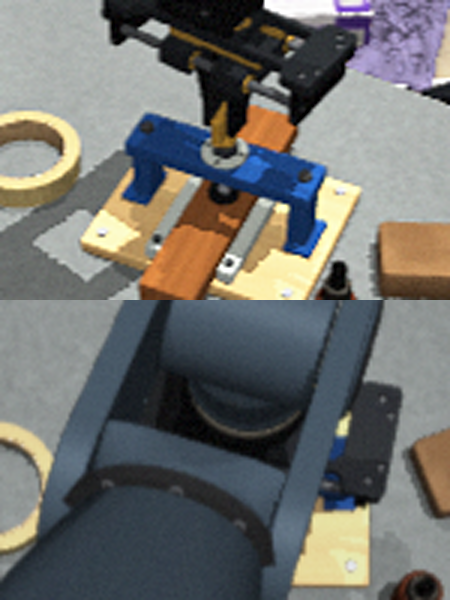

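The moment is now 1.35 N m with no further turn, and the head lies along the runner with its red end away (scene crop ~222,130): firmly seated. The jaw is about 5° twisted past the head, so I'll back off 95° of tool turn, which is 90° of screw.

step_arm([
  [0,0,0,0,0,8],
  [0,0,0,0,0,8],
  [0,0,0,0,0,8],
  [0,0,0,0,0,8],
  [0,0,0,0,0,8],
  [0,0,0,0,0,8],
  [0,0,0,0,0,8],
  [0,0,0,0,0,8],
  [0,0,0,0,0,8],
  [0,0,0,0,0,8],
  [0,0,0,0,0,8],
  [0,0,0,0,0,7],
], squeeze=40)

```text
time: 9.22
position: [0.5378, 0.0257, 0.2322]
tool_rot: [0.699, 0.715, 0.0, 0.0]
ft_force: [1.8, -0.6, -1.8]
grip_width: 0.0098
grip_force: 40.0
```

step_arm([
  [0,0,0,0,0,0],
  [0,0,0,0,0,0],
  [0,0,0,0,0,0],
  [0,0,0,0,0,0],
])

```text
time: 9.72
position: [0.5378, 0.0258, 0.2323]
tool_rot: [0.698, 0.716, -0.0, 0.001]
ft_force: [3.8, -3.5, -2.5]
grip_width: 0.0099
grip_force: 40.0
```

Run:
```python
import runpy; runpy.run_path('st.py')
from h import *
c=cam('wrist'); w=c['pixels']
s=cam('scene'); a=s['pixels'][130:230,180:330]
cv2.imwrite('pics/c3.png',np.vstack([cv2.resize(a,(450,300),interpolation=2),cv2.resize(w,(400,300))if 0 else cv2.resize(w,(450,300))]))
find('scene',['tape_1','bottle_1','sanding_block'])
```

```text
t 9.725 pos [0.5378 0.0258 0.2323] ydir 1.39 q [-1.590e-01  4.230e-01  1.661e+00 -1.000e-03  1.057e+00 -1.830e-01] F [ 3.8 -3.5 -2.5] M [-0.716 -0.505 -0.084] 0.009870924760169798 39.998447676189244 tau [  2.15 -38.49 -14.39   0.87   1.15  -0.06]
scene tape_1 0.58 [189. 183.  34.  32.] [0.5   0.217 0.117] [0.454 0.168 0.098] [0.547 0.261 0.122]
scene sanding_block 0.87 [328. 217.  44.  25.] [ 0.571 -0.164  0.126] [ 0.534 -0.215  0.1  ] [ 0.616 -0.112  0.13 ]
scene sanding_block 0.22 [188. 182.  32.  31.] [0.501 0.214 0.117] [0.454 0.168 0.098] [0.548 0.26  0.122]
```

View pics/c3.png

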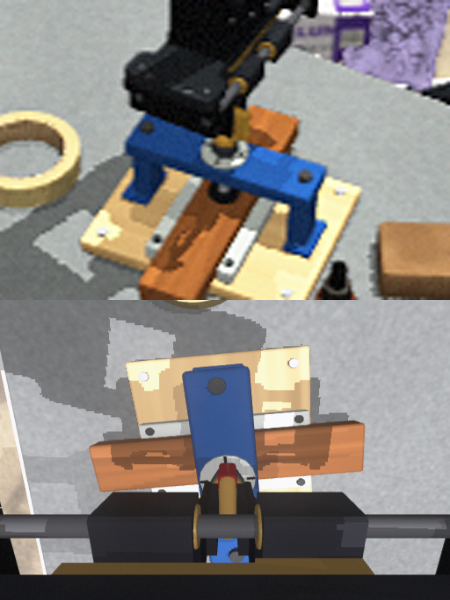

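The head now stands across the runner, with its red end on the bridge line (wrist crop ~228,470). It is gripped flat (9.9 mm, 40 N), and the neighbours have not moved.

```bash
python3 -c "
from rig import hand_in; print(hand_in())"
```

```text
the job is handed in; nothing more can be done
None
```

I seated the thumbscrew firmly, backed it off about 90° and handed the job in with the gripper still holding the head at 40 N. The tape and sanding block hadn't moved in the last camera check and the bottle was still standing; the hand-in returned no verdict.

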